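# Plug in the power module and snap the control box shut

### The arm

A 6-joint arm with a two-finger parallel gripper is mounted at the origin on the work surface. World frame = base frame: x ahead of the robot, y to its left, z up, the work surface at z = 0. Lengths are in m, angles in degrees, forces in N, time in s.
With the tool pointing down it reaches from about 0.35 to 0.975 m from the base axis. Payload 4.9 kg.
Tool frame: the origin (TCP) lies at the very end of the fingers, on their centre line; the grasp point (between the pads) lies 19 mm behind it; z points along the fingers, y is the line along which they close (so a half turn about z gives the same grasp; the last joint's range is limited). The gripper opens to 85 mm and grips with 20 to 120 N. Pads are 22 mm wide; open, the fingers measure 114 mm over their backs; the gripper's body (76 mm by 85 mm) begins 54 mm behind the grasp point. The pads swing forward as they close: fully open they stand 13 mm farther back than shut.
Start: joints at [-80.443, 3.019, 92.412, -0, 84.569, -6.818], TCP at [0.176, -0.6, 0.231] pointing down, gripper open.
Joint ranges: [-172.51, 172.51], [-57.92, 126.97], [3.15, 148.05], [-58.71, 238.71], [5.1, 150.11], [-179.66, 179.66]. Speed limits (degrees/s): [147.25, 147.25, 180, 180, 180, 180].

### API

Orientations are given as a 3x3 rotation matrix whose columns are the frame's x, y, z axes.
In Python, from plant import robot, viewer gives the robot as it stands. The module is installed in compiled form; this text tells all that it offers.
- The arm moves only by the tool apply_moves, never from a script. Its arguments are lists of equal length, an entry for each row: "fingers": the finger opening in cm, from 0 to 8.54; "xyz": the shift along the tool's x, y, z in cm, a list of three; "turn": the turn, a rotation vector about the tool's x, y, z in degrees, a list of three. In form: {"fingers": [fingers, ...], "xyz": [[dx, dy, dz], ...], "turn": [[rx, ry, rz], ...]}. A call has exactly 10 rows; each row is the pose to reach, as a shift and turn from the pose commanded when the call began, along the tool's axes at that moment; what a row does not reach only later rows make up. A row lasts 1/12 s, in which the tool goes at most 41.7 mm and 7.16 degrees, less where a joint would pass 70% of its speed; a pose out of reach is approached as far as the arm can. A call with a gripper value outside its range is refused whole. The fingers move at their own pace and stop on an object; the grip force is fixed at half the most. Time passes only in rows, so rows that repeat a pose let the fingers close, or fill a call up. It gives the time, the measured TCP pose, the force, the opening and the grip force at its end, in the units of the state.
- robot.sense(): the state, without advancing time (a new reading comes with each control period).
- viewer.camera(name): name is "side" or "top" or "wrist"; returns the picture (384x512x3 uint8, blue, green, red); there is no depth.
- viewer.camera_info(name): a dict with "fx", "fy", "cx", "cy" (pixels), "R" (3x3) and "t" (3): a world point X has camera coordinates R X + t. Camera axes: x right, y down, z forward; pixel columns grow to the right and rows downward; lengths in m; the calibration is good to about 2 mm. A picture is of the moment at which its call begins: read the wrist's pose just before it. camera_info takes no time and is no camera call; for the wrist camera it gives the pose at the moment of the call.
- robot.finish_job(): hands the job in; it is judged then, once.
The state is a dict: "time": time; "joint_pos": joint angles; "joint_vel": joint speeds; "effort": joint torques, N m; "position": TCP position; "tool_rot": TCP orientation; "force": force on the tool from outside, world axes, zero at the start; "wrist_torque": the same for the moment, N m; "grip_width": opening from 0.0 (shut) to 1.0 (fully open); "gripper_force": force on a finger pad.
Only numpy, scipy, OpenCV 4.12 (cv2) and the standard library are available. Lean on these libraries where they do the work, as an engineer would, in place of code of your own. Each camera call takes 0.05 s, during which the arm holds its last target. There are 200 camera calls.

### The job

Plug the blue-capped power module fully home into the white socket inside the open control box, with the lid still up; then swing the black lid down and press on its red pad until it snaps past the catch and stays fully shut. Press firmly but never force the lid (well under 60 N), let go of everything, and leave the orange-capped spare and the other things on the bench where they are.

Things in the scene. Friction and masses are not known exactly. Their poses are not given: they have to be found in the camera images.
- box: grey steel control box fixed to the bench, open on top, 180 (x) by 150 (y) by 95 mm high outside, walls and floor 6 mm. Origin: centre of its underside, z up; its hinge runs along its +x wall, its spring catch is in the middle of its -x wall (front).
- rail_mid (a point): middle of the rail in the box (10 mm off the box centre in -x), at the level of the socket's mouth, 34 mm above the bench; axes as the box's. The white socket block (50 x, 62 y, 24 mm high, top at this level) is clipped on up to 8 mm either way along y, place not reported: find it by sight or touch; 4 N slides it. Its central hole: 24 (x) by 38 (y), 18 deep, mouth chamfered 3 mm.
- lid (a joint): lid's hinge angle, rad: 0 = fully shut, 1.57 = upright, 1.85 = stop; starts 1.62 to 1.77. The stiff hinge holds the lid where it is left. Below about 0.08 a spring catch resists: about 17 N on the red pad passes it; near 0.04 it snaps over and holds the lid at 0.
- lid_hinge (a point): middle of the lid's hinge line, 95 mm above the bench; axes turn with the lid: when shut as the box's (z up, -x towards the lid's front edge). The black lid is a plate 186 (along -x from here) by 150 (y) by 6 mm (z from 0 to 6 mm); a catch tongue at its front edge reaches 17 mm to the inner side (-z).
- lid_pad (a point): centre of the top of the red pad on the lid's outer face, 165 mm from the hinge line, pad 30 (x) by 70 (y) by 3 mm; axes as lid_hinge, z out of the outer face.
- module: blue-capped module, loose, standing on its plug. Origin: centre of the plug's underside, z up. Brass plug 22 (x) by 36 (y) by 18 mm high, foot tapered 2.5 mm a side over its lowest 5 mm; above it a body 30 (x) by 50 (y), from 18 to 70 mm. Grip across its 30 mm (x). Long side along the box's y, either way round; home, its underside is 18 mm below the socket's mouth.
- spare: spare module, same shape with an orange cap, standing on the bench; leave alone. It may be in either of the two places. Origin as the module's.
- spool: steel spool, 60 mm diameter, 50 high, upright; origin: centre of underside; leave alone.
- driver: screwdriver lying on the bench, about 200 mm; leave alone.
- meter: yellow multimeter lying flat, 85 by 150 by 41 mm; origin: centre of underside; leave alone.
- flux: white bottle with a red cap, 56 mm diameter, 120 high; leave alone.
- cup: black cup, 76 mm diameter, 90 high; leave alone.
- parts_tray: blue divided tray, 130 by 180 by 40 mm; leave alone.

How it is judged (in metres and radians):
On the way, in this order (a step that is already met when the one before it is completed fails the run):
1. the blue-capped module is fully home in the socket while the lid is still up (z of module in the frame of rail_mid between -0.0225 and -0.0145 m and x of module in the frame of rail_mid between -0.005 and 0.005 m and y of module in the frame of rail_mid between -0.014 and 0.014 m and angle between the z axis of module and the z axis of rail_mid, either way round below 0.1 rad and angle between module's own z axis and vertical below 0.1 rad and value of joint lid above 0.6 rad), for 0.2 s.
2. the lid has snapped past the catch (value of joint lid below 0.02 rad), for 0.2 s.
At the end, for the whole second after the job is handed in: The blue-capped module stands upright in the socket (within 0.1 rad), its underside 14.5 to 22.5 mm below the socket's mouth, and at rest; the lid is held shut by its catch (angle under 0.02 rad) (z of module in the frame of rail_mid between -0.0225 and -0.0145 m and x of module in the frame of rail_mid between -0.005 and 0.005 m and y of module in the frame of rail_mid between -0.014 and 0.014 m and angle between the z axis of module and the z axis of rail_mid, either way round below 0.1 rad and angle between module's own z axis and vertical below 0.1 rad and value of joint lid below 0.02 rad and linear speed of module below 0.02 m/s); the robot touches nothing.
It fails at once if the lid is pressed with more than 60 N (contact force between any of the arm, the fingers and lid above 60 N).
It fails at once if the orange-capped spare is moved by more than 30 mm (distance of spare from where it was at the start of the episode above 0.03 m).
It fails at once if another thing on the bench is moved by more than 30 mm (distance of any of spool, driver, meter, flux, cup, parts_tray from where it was at the start of the episode above 0.03 m).
It also fails if it takes over 72 s, if anything falls off the work surface, if the arm or the gripper's body presses on something with over 40 N, if the wrist force passes 120 N, or if a joint passes its speed limit or range.

## Working session

There is one attempt and no reset: what is moved stays moved. The work goes in short steps, Python scripts to look and compute and a tool call to move; the robot and the scene stay as the last step left them, time stands still between calls to the robot, and variables do not carry over. Pictures are saved under pics/ and viewed, at most 10 in all, crops included, and the job is handed in when it is done.

Besides the shell and the picture viewer there is one more tool, called after "Request:" in YAML: its name, and indented under it one key for each argument. apply_moves: Moves the arm, as the interface text tells. Its arguments: {"type":"object","properties":{"fingers":{"type":"array"},"xyz":{"type":"array"},"turn":{"type":"array"}},"required":["fingers","xyz","turn"]}

```bash
mkdir -p pics; cat > h.py <<'E'
import numpy as np, cv2
from plant import robot, viewer
def snap(n,f): 
    im=viewer.camera(n); cv2.imwrite('pics/'+f,im); return im
def ray(info,u,v):
    R=np.array(info['R']);t=np.array(info['t'])
    d=R.T@np.array([(u-info['cx'])/info['fx'],(v-info['cy'])/info['fy'],1]); return -R.T@t,d
def atz(info,u,v,z):
    c,d=ray(info,u,v); return c+d*(z-c[2])/d[2]
def tri(l):
    A=np.zeros((3,3));b=np.zeros(3)
    for i,u,v in l:
        c,d=ray(i,u,v);d=d/np.linalg.norm(d);P=np.eye(3)-np.outer(d,d);A+=P;b+=P@c
    x=np.linalg.solve(A,b)
    return x,[proj(i,x)-np.array([u,v]) for i,u,v in l]
def proj(i,X):
    p=np.array(i['R'])@X+np.array(i['t']);return np.array([i['fx']*p[0]/p[2]+i['cx'],i['fy']*p[1]/p[2]+i['cy']])
E
python3 - <<'E'
from h import *
np.set_printoptions(precision=4,suppress=True)
s=robot.sense();print(s['time'],s['position'],s['tool_rot'],s['force'],s['grip_width'])
a=snap('top','top0.png');b=snap('side','side0.png')
for n in('top','side','wrist'):
    i=viewer.camera_info(n);print(n,i['fx'],i['cx'],i['cy'],-np.array(i['R']).T@i['t'],i['R'])
cv2.imwrite('pics/t.png',cv2.resize(a,(800,600),interpolation=cv2.INTER_CUBIC))
cv2.imwrite('pics/s.png',cv2.resize(b,(800,600),interpolation=cv2.INTER_CUBIC))
E
```

```text
0.0 [ 0.1761 -0.599   0.2301] [[ 0.9594  0.2819 -0.0003]
 [ 0.2819 -0.9594  0.002 ]
 [ 0.0003 -0.002  -1.    ]] [ 0.3995 -0.0369 -0.2206] 0.9996293500324791
top 353.8086522104598 255.28355402420416 191.8483114941342 [ 0.4738 -0.0925  1.079 ] [[ 0.026  -0.9996 -0.0098]
 [-0.9978 -0.0254 -0.0606]
 [ 0.0603  0.0114 -0.9981]]
side 465.1517385518807 247.40003223846432 186.6758302447625 [-0.0566  0.759   0.857 ] [[-0.8078 -0.5895  0.0009]
 [-0.3531  0.4826 -0.8015]
 [ 0.4721 -0.6478 -0.5979]]
wrist 265.97452762436467 253.8140489377821 192.02376717665317 [ 0.2556 -0.577   0.3734] [[ 0.2823 -0.9593 -0.0016]
 [-0.9077 -0.2677  0.3231]
 [-0.3104 -0.0898 -0.9464]]
```

View pics/t.png

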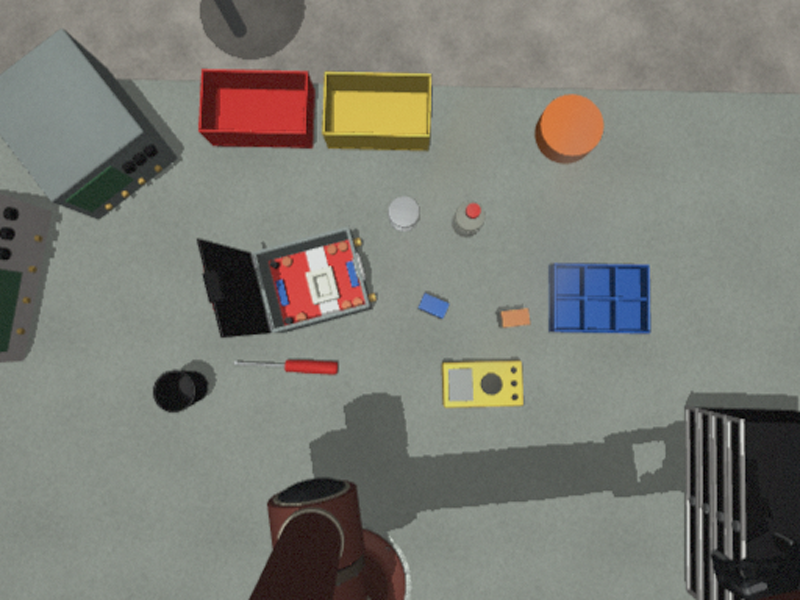

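View pics/s.png

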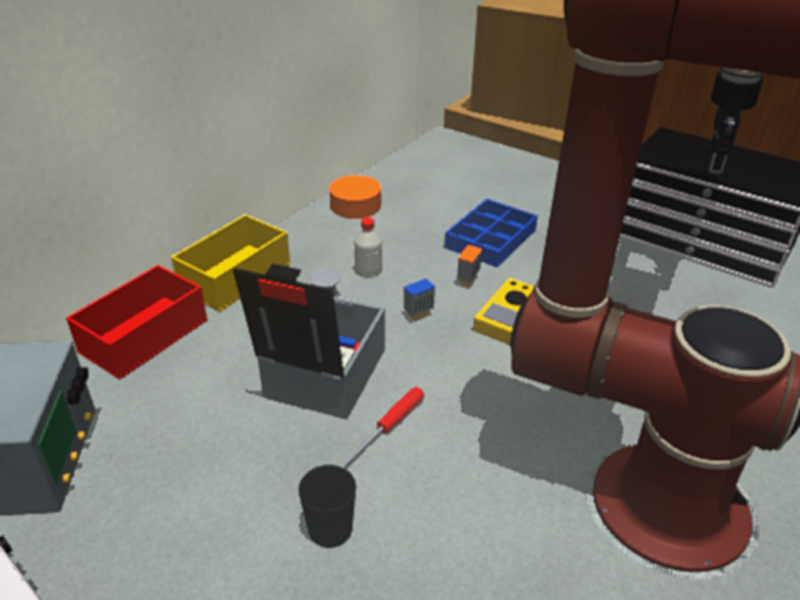

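The top view shows the box with the lid hinged on the left (+y). In the 800-px picture the blue cap is at about (434,305), the orange spare at (514,317) and the socket at (322,286). I'll enlarge that area and get rough positions.

```bash
python3 - <<'E'
from h import *
np.set_printoptions(precision=4,suppress=True)
a=cv2.imread('pics/top0.png')
c=a[140:225,120:345]
cv2.imwrite('pics/tc.png',cv2.resize(c,None,fx=3.5,fy=3.5,interpolation=cv2.INTER_CUBIC))
i=viewer.camera_info('top')
# blobs
hsv=cv2.cvtColor(a,cv2.COLOR_BGR2HSV)
for nm,lo,hi in(('blue',(105,120,60),(125,255,255)),('or',(5,120,100),(18,255,255))):
    m=cv2.inRange(hsv,lo,hi);n,l,st,ce=cv2.connectedComponentsWithStats(m)
    for k in range(1,n):
        if 60<st[k,4]<400:
            ys,xs=np.where(l==k);r=cv2.minAreaRect(np.c_[xs,ys].astype(np.float32));print(nm,st[k],ce[k],r,atz(i,*ce[k],.07))
E
```

```text
blue [177 180   8  15  65] [180.2923 187.0769] ((180.35293579101562, 186.91175842285156), (15.037208557128906, 4.123105525970459), 75.96376037597656) [0.5431 0.1342 0.07  ]
blue [268 188  19  16 169] [277.3432 195.3964] ((277.2069091796875, 195.48275756835938), (16.71257972717285, 10.39893913269043), 21.801410675048828) [ 0.5263 -0.1442  0.07  ]
or [209 154  14   9  66] [215.3788 158.3333] ((215.40000915527344, 158.20001220703125), (6.324554920196533, 13.281564712524414), 71.56504821777344) [0.6285 0.0363 0.07  ]
or [321 198  18  11 152] [329.3092 203.0395] ((329.3841247558594, 202.9573211669922), (9.276249885559082, 16.454299926757812), 83.6598129272461) [ 0.5083 -0.2925  0.07  ]
```

View pics/tc.png

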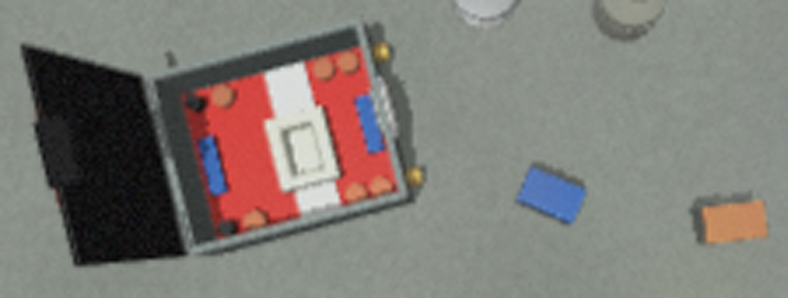

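Request:
apply_moves:
  fingers: [8.5, 8.5, 8.5, 8.5, 8.5, 8.5, 8.5, 8.5, 8.5, 8.5]
  xyz:
    - [46.4, -33.9, 0]
    - [46.4, -33.9, 0]
    - [46.4, -33.9, 0]
    - [46.4, -33.9, 0]
    - [46.4, -33.9, 0]
    - [46.4, -33.9, 0]
    - [46.4, -33.9, 0]
    - [46.4, -33.9, 0]
    - [46.4, -33.9, 0]
    - [46.4, -33.9, 0]
  turn:
    - [0, 0, -52]
    - [0, 0, -52]
    - [0, 0, -52]
    - [0, 0, -52]
    - [0, 0, -52]
    - [0, 0, -52]
    - [0, 0, -52]
    - [0, 0, -52]
    - [0, 0, -52]
    - [0, 0, -52]

```text
time: 0.93
position: [0.4303, -0.2669, 0.231]
tool_rot: [[0.369, 0.93, -0.0], [0.93, -0.369, 0.0], [0.0, -0.0, -1.0]]
force: [0.7, 0.2, -0.6]
grip_width: 0.997
gripper_force: 0.0
```

```bash
python3 - <<'E'
from h import *
import pickle
np.set_printoptions(precision=4,suppress=True)
i=viewer.camera_info('wrist');snap('wrist','w1.png');pickle.dump(i,open('w1.pkl','wb'))
s=robot.sense();print(s['time'],s['position'],s['tool_rot'],s['joint_pos'],s['force'])
i=viewer.camera_info('top')
for u,v in((152,78),(362,22),(410,197),(190,255)): print(atz(i,120+u/3.5,140+v/3.5,.095))
E
```

```text
0.9833 [ 0.434  -0.2613  0.231 ] [[ 0.3623  0.932   0.0031]
 [ 0.932  -0.3624  0.005 ]
 [ 0.0058  0.001  -1.    ]] [-39.6624 -13.5174 107.9097   0.3349  85.6557 -18.4435] [1.4675 4.9801 0.7082]
[0.6099 0.1787 0.095 ]
[0.6593 0.0115 0.095 ]
[ 0.5196 -0.0311  0.095 ]
[0.469  0.1425 0.095 ]
```

View pics/w1.png

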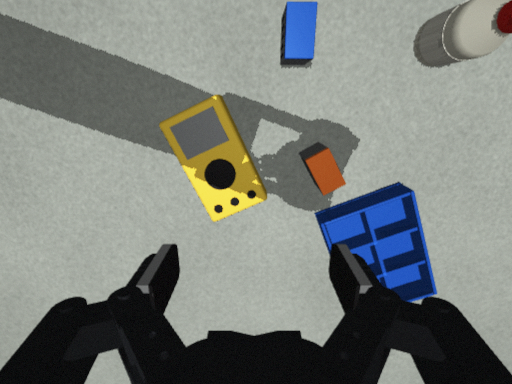

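Request:
apply_moves:
  fingers: [8.5, 8.5, 8.5, 8.5, 8.5, 8.5, 8.5, 8.5, 8.5, 8.5]
  xyz:
    - [18.3, 2.7, 0]
    - [18.3, 2.7, 0]
    - [18.3, 2.7, 0]
    - [18.3, 2.7, 0]
    - [18.3, 2.7, 0]
    - [18.3, 2.7, 0]
    - [18.3, 2.7, 0]
    - [18.3, 2.7, 0]
    - [18.3, 2.7, 0]
    - [18.3, 2.7, 0]
  turn:
    - [0, 0, 0]
    - [0, 0, 0]
    - [0, 0, 0]
    - [0, 0, 0]
    - [0, 0, 0]
    - [0, 0, 0]
    - [0, 0, 0]
    - [0, 0, 0]
    - [0, 0, 0]
    - [0, 0, 0]

```text
time: 1.82
position: [0.5217, -0.11, 0.2312]
tool_rot: [[0.37, 0.929, -0.0], [0.929, -0.37, -0.0], [-0.0, -0.0, -1.0]]
force: [0.1, -0.1, -1.2]
grip_width: 0.998
gripper_force: 0.0
```

```bash
python3 - <<'E'
from h import *
import pickle
np.set_printoptions(precision=4,suppress=True)
i=viewer.camera_info('wrist');a=snap('wrist','w2.png');pickle.dump(i,open('w2.pkl','wb'))
cv2.imwrite('pics/w2b.png',cv2.resize(a,(800,600),interpolation=cv2.INTER_CUBIC))
s=robot.sense();print(s['time'],s['position'],s['tool_rot'],s['force'])
E
```

```text
1.8667 [ 0.5218 -0.1099  0.2312] [[ 0.3704  0.9289 -0.0001]
 [ 0.9289 -0.3704 -0.0001]
 [-0.0001 -0.0001 -1.    ]] [0.3533 0.4999 0.4593]
```

View pics/w2b.png

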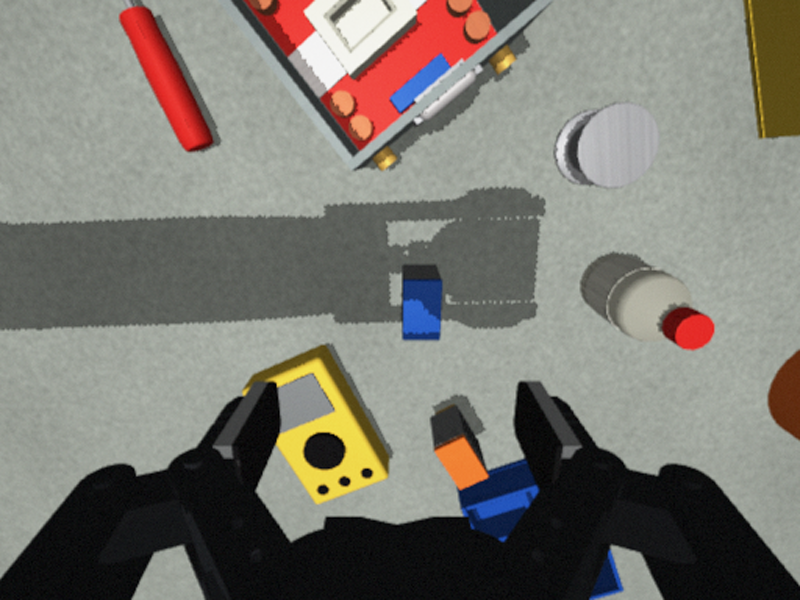

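```bash
python3 - <<'E'
from h import *
import pickle
np.set_printoptions(precision=4,suppress=True)
w1,w2=[pickle.load(open(f'w{k}.pkl','rb')) for k in(1,2)];tp=viewer.camera_info('top')
f=lambda u,v:((u+.5)/1.5625-.5,(v+.5)/1.5625-.5)
c2=[f(403,279),f(441,279),f(440.5,339),f(402,339)]
c1=[(287,2),(317,2),(313,64),(281,61)]
for z in(.07,):
    P=np.array([atz(w2,*p,z) for p in c2]);print(P,P.mean(0));print(np.linalg.norm(np.diff(P,axis=0),axis=1),np.degrees(np.arctan2(*(P[0]-P[3])[[1,0]])),np.degrees(np.arctan2(*(P[1]-P[2])[[1,0]])))
    m=np.mean(c2,0)
    print(tri([(w2,*m),(tp,277.34,195.4)]))
    print('w1',[atz(w1,*p,z) for p in c1])
    print(tri([(w2,*c2[3]),(w1,*c1[3])]),tri([(w2,*c2[2]),(w1,*c1[2])]))
print('box corner',atz(w2,*f(357,165),.095), atz(tp,120+410/3.5,140+197/3.5,.095))
print('tri',tri([(w2,*f(357,165)),(tp,120+410/3.5,140+197/3.5)]))
E
```

```text
[[ 0.5242 -0.1162  0.07  ]
 [ 0.5511 -0.1269  0.07  ]
 [ 0.5339 -0.1737  0.07  ]
 [ 0.5053 -0.1623  0.07  ]] [ 0.5286 -0.1448  0.07  ]
[0.0289 0.0498 0.0308] 67.63857143928064 69.79247983075426
(array([ 0.5275, -0.1448,  0.067 ]), [array([-0.9614, -0.0342]), array([ 0.1673, -0.3773])])
w1 [array([ 0.524 , -0.1178,  0.07  ]), array([ 0.5511, -0.1285,  0.07  ]), array([ 0.531 , -0.1794,  0.07  ]), array([ 0.5011, -0.1645,  0.07  ])]
(array([ 0.5031, -0.1645,  0.0632]), [array([-0.9958, -0.1545]), array([1.2047, 0.1703])]) (array([ 0.5334, -0.1788,  0.059 ]), [array([0.1494, 0.0318]), array([-0.1824, -0.026 ])])
box corner [ 0.5269 -0.0281  0.095 ] [ 0.5196 -0.0311  0.095 ]
tri (array([ 0.5221, -0.0274,  0.0408]), [array([0.201 , 0.2519]), array([-0.1206,  0.0331])])
```

The module is at (0.528, -0.145), heading 68°, with its cap at about 0.067–0.07 m, which fits the stated size. I'll go down and grip it.

Request:
apply_moves:
  fingers: [8.5, 8.5, 8.5, 8.5, 8.5, 8.5, 8.5, 8.5, 8.5, 8.5]
  xyz:
    - [-1.5, 1.0, 1]
    - [-3.0, 1.9, 3]
    - [-3.0, 1.9, 6]
    - [-3.0, 1.9, 9.5]
    - [-3.0, 1.9, 13]
    - [-3.0, 1.9, 16]
    - [-3.0, 1.9, 18.5]
    - [-3.0, 1.9, 19.7]
    - [-3.0, 1.9, 19.7]
    - [-3.0, 1.9, 19.7]
  turn:
    - [0, 0, 0]
    - [0, 0, 0]
    - [0, 0, 0]
    - [0, 0, 0]
    - [0, 0, 0]
    - [0, 0, 0]
    - [0, 0, 0]
    - [0, 0, 0]
    - [0, 0, 0]
    - [0, 0, 0]

```text
time: 2.7
position: [0.5289, -0.1442, 0.0346]
tool_rot: [[0.369, 0.929, -0.0], [0.929, -0.369, 0.0], [-0.0, -0.0, -1.0]]
force: [-0.9, 0.4, 0.3]
grip_width: 0.994
gripper_force: 0.0
```

Request:
apply_moves:
  fingers: [0, 0, 0, 0, 0, 0, 0, 0, 0, 0]
  xyz:
    - [0, 0, 0]
    - [0, 0, 0]
    - [0, 0, 0]
    - [0, 0, 0]
    - [0, 0, 0]
    - [0, 0, 0]
    - [0, 0, 0]
    - [0, 0, 0]
    - [0, 0, 0]
    - [0, 0, 0]
  turn:
    - [0, 0, 0]
    - [0, 0, 0]
    - [0, 0, 0]
    - [0, 0, 0]
    - [0, 0, 0]
    - [0, 0, 0]
    - [0, 0, 0]
    - [0, 0, 0]
    - [0, 0, 0]
    - [0, 0, 0]

```text
time: 3.53
position: [0.5297, -0.144, 0.0356]
tool_rot: [[0.368, 0.93, 0.002], [0.93, -0.368, -0.001], [-0.0, 0.002, -1.0]]
force: [-1.5, -0.1, 7.7]
grip_width: 0.343
gripper_force: 59.7
```

Request:
apply_moves:
  fingers: [0, 0, 0, 0, 0, 0, 0, 0, 0, 0]
  xyz:
    - [0, 0, -1.5]
    - [0, 0, -4.5]
    - [0, 0, -8]
    - [0, 0, -12]
    - [0, 0, -16]
    - [2, -1.2, -19]
    - [5, -3, -19.7]
    - [8.3, -4.8, -19.7]
    - [11.7, -6.7, -19.7]
    - [14.5, -8.5, -19.7]
  turn:
    - [0, 0, 0]
    - [0, 0, 0]
    - [0, 0, 0]
    - [0, 0, 6]
    - [0, 0, 12]
    - [0, 0, 18]
    - [0, 0, 24]
    - [0, 0, 30]
    - [0, 0, 36]
    - [0, 0, 42]

```text
time: 4.37
position: [0.5025, 0.0244, 0.231]
tool_rot: [[0.898, 0.44, -0.0], [0.44, -0.898, 0.001], [0.0, -0.001, -1.0]]
force: [1.1, -0.1, -1.9]
grip_width: 0.344
gripper_force: 59.4
```

```bash
python3 - <<'E'
from h import *
np.set_printoptions(precision=4,suppress=True)
s=robot.sense();print(s['time'],s['position'],s['tool_rot'],s['force'],s['grip_width'])
R=np.array(s['tool_rot']);print(R.T@(np.array([.5,.0465,.232])-s['position'])*100, 'turn',np.degrees(np.arctan2(R[1,0],R[0,0]))-16)
E
```

```text
4.3667 [0.5025 0.0244 0.231 ] [[ 0.8982  0.4396 -0.0001]
 [ 0.4396 -0.8982  0.0006]
 [ 0.0002 -0.0006 -1.    ]] [ 1.0668 -0.0993 -1.9052] 0.34428038702181274
[ 0.744  -2.0942 -0.0948] turn 10.076904172208934
```

Request:
apply_moves:
  fingers: [0, 0, 0, 0, 0, 0, 0, 0, 0, 0]
  xyz:
    - [0.7, -2, 0]
    - [0.7, -2, 0]
    - [0.7, -2, 0]
    - [0.7, -2, 0]
    - [0.7, -2, 0]
    - [0.7, -2, 0]
    - [0.7, -2, 0]
    - [0.7, -2, 0]
    - [0.7, -2, 0]
    - [0.7, -2, 0]
  turn:
    - [0, 0, 5]
    - [0, 0, 10]
    - [0, 0, 10]
    - [0, 0, 10]
    - [0, 0, 10]
    - [0, 0, 10]
    - [0, 0, 10]
    - [0, 0, 10]
    - [0, 0, 10]
    - [0, 0, 10]

```text
time: 5.2
position: [0.5007, 0.0432, 0.2313]
tool_rot: [[0.96, 0.282, -0.0], [0.282, -0.96, -0.0], [-0.0, -0.0, -1.0]]
force: [-0.1, -0.1, -1.1]
grip_width: 0.344
gripper_force: 59.5
```

```bash
python3 - <<'E'
from h import *
import pickle
np.set_printoptions(precision=4,suppress=True)
i=viewer.camera_info('wrist');a=snap('wrist','w3.png');pickle.dump(i,open('w3.pkl','wb'))
cv2.imwrite('pics/w3b.png',cv2.resize(a,(800,600),interpolation=cv2.INTER_CUBIC))
s=robot.sense();print(s['time'],s['position'],s['tool_rot'],s['force'])
E
```

```text
5.25 [0.5007 0.0433 0.2313] [[ 0.9595  0.2817  0.    ]
 [ 0.2817 -0.9595  0.    ]
 [ 0.     -0.     -1.    ]] [-1.0009 -0.9908 -0.9156]
```

View pics/w3b.png

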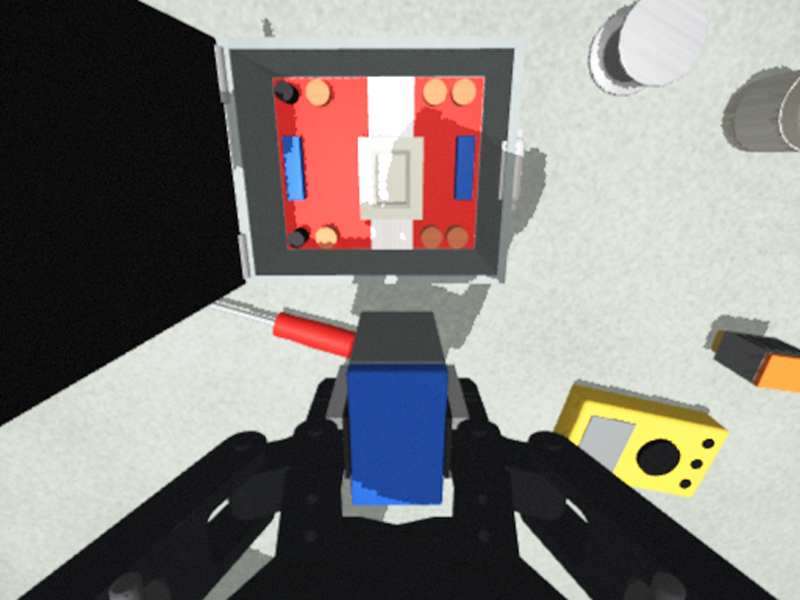

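The box, white socket (about (391,178)) and held module are all clear. I'll enlarge the box area.

```bash
python3 - <<'E'
from h import *
a=cv2.imread('pics/w3.png')[20:185,132:342]
cv2.imwrite('pics/w3c.png',cv2.resize(a,(798,627),interpolation=cv2.INTER_CUBIC)[:600])
E
```

```text
(no output)
```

View pics/w3c.png

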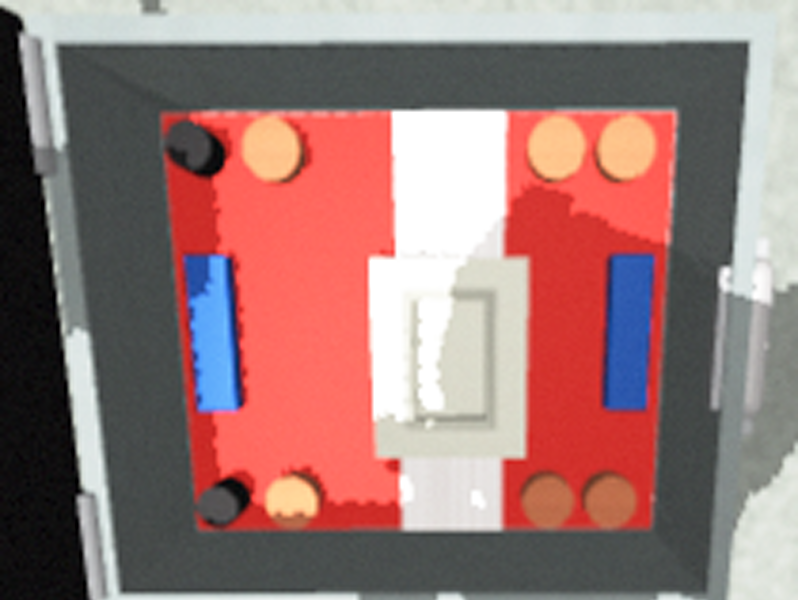

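```bash
cat > fit.py <<'E'
from h import *
import pickle
from scipy.optimize import least_squares
np.set_printoptions(precision=4,suppress=True)
w=pickle.load(open('w3.pkl','rb'));tp=viewer.camera_info('top')
g=lambda u,v:((u+.5)/3.8-.5+132,(v+.5)/3.8-.5+20)
f=lambda u,v:((u+.5)/1.5625-.5,(v+.5)/1.5625-.5)
rim=[g(57,45),g(750,42),g(708,598),g(120,592)]
sg=[(1,-1),(-1,-1),(-1,1),(1,1)]
def r(p,full=0):
    c,s=np.cos(p[2]),np.sin(p[2])
    e=[]
    for k,(a,b) in enumerate(sg):
        X=lambda x,y,z:np.array([p[0]+c*x-s*y,p[1]+s*x+c*y,z])
        e+=list(proj(w,X(a*.084,b*.069,.095))-rim[k])
    return np.array(e)
o=least_squares(r,[.565,.075,1.85]);p=o.x
print('box',p,np.degrees(p[2]),o.fun.round(2))
c,s=np.cos(p[2]),np.sin(p[2]);B=np.array([[c,-s],[s,c]])
rail=p[:2]+B@[-.01,0];print('rail',rail)
tob=lambda P:np.array([B.T@(q[:2]-p[:2]) for q in P])
S=[atz(w,*g(*q),.034) for q in((369,257),(529,257),(526,458),(376,458))]
print('socket box',tob(S),tob(S).mean(0),'world',np.mean(S,0))
H=[atz(w,*g(*q),.034) for q in((405,288),(496,290),(494,428),(412,425))]
print('hole',tob(H),tob(H).mean(0),'world',np.mean(H,0))
T=np.array([.5007,.0433]);tx=np.array([.9595,.2817]);ty=np.array([.2817,-.9595])
C=np.array([atz(w,*f(*q),.2657) for q in((347,366),(447,366),(443,504),(352,504))])
print('cap rel tool',[(tx@(q[:2]-T),ty@(q[:2]-T)) for q in C],tx@(C.mean(0)[:2]-T),ty@(C.mean(0)[:2]-T))
E
python3 fit.py
```

```text
box [0.5683 0.0772 1.8569] 106.3936561776714 [ 0.04 -0.25  0.23  0.51 -0.33 -0.99  0.    0.62]
rail [0.5711 0.0676]
socket box [[ 0.0153 -0.0238]
 [-0.0349 -0.0238]
 [-0.0352  0.0387]
 [ 0.0149  0.0387]] [-0.01    0.0075] world [0.5639 0.0655 0.034 ]
hole [[ 0.0042 -0.0146]
 [-0.0246 -0.014 ]
 [-0.0244  0.0289]
 [ 0.0027  0.0279]] [-0.0106  0.0071] world [0.5645 0.0651 0.034 ]
cap rel tool [(np.float64(0.02500891250605809), np.float64(-0.013511876007929068)), (np.float64(0.025016222064154624), np.float64(0.01572752282056246)), (np.float64(-0.026205382681562132), np.float64(0.01641705466567356)), (np.float64(-0.026208936584122645), np.float64(-0.013817547068524443))] -0.0005972961738679894 0.0012037886024456378
```

The socket measures 50×62.5 mm, as it must. It sits 7.3 mm along +y, and the gripper is already parallel to the box. I'll move over it and go down to just above the mouth.

Request:
apply_moves:
  fingers: [0, 0, 0, 0, 0, 0, 0, 0, 0, 0]
  xyz:
    - [3, -0.2, 0]
    - [6, -0.45, 0]
    - [6.75, -0.45, 1]
    - [6.75, -0.45, 4]
    - [6.75, -0.45, 7.5]
    - [6.75, -0.45, 11]
    - [6.75, -0.45, 13.5]
    - [6.75, -0.45, 15]
    - [6.75, -0.45, 15]
    - [6.75, -0.45, 15]
  turn:
    - [0, 0, 0]
    - [0, 0, 0]
    - [0, 0, 0]
    - [0, 0, 0]
    - [0, 0, 0]
    - [0, 0, 0]
    - [0, 0, 0]
    - [0, 0, 0]
    - [0, 0, 0]
    - [0, 0, 0]

```text
time: 6.08
position: [0.5632, 0.0667, 0.0803]
tool_rot: [[0.959, 0.282, -0.003], [0.282, -0.959, -0.0], [-0.003, -0.001, -1.0]]
force: [-0.7, -0.2, 0.1]
grip_width: 0.346
gripper_force: 59.6
```

Request:
apply_moves:
  fingers: [0, 0, 0, 0, 0, 0, 0, 0, 0, 0]
  xyz:
    - [0, 0, 0.2]
    - [0, 0, 0.4]
    - [0, 0, 0.6]
    - [0, 0, 0.8]
    - [0, 0, 1.0]
    - [0, 0, 1.2]
    - [0, 0, 1.4]
    - [0, 0, 1.6]
    - [0, 0, 1.6]
    - [0, 0, 1.6]
  turn:
    - [0, 0, 0]
    - [0, 0, 0]
    - [0, 0, 0]
    - [0, 0, 0]
    - [0, 0, 0]
    - [0, 0, 0]
    - [0, 0, 0]
    - [0, 0, 0]
    - [0, 0, 0]
    - [0, 0, 0]

```text
time: 6.92
position: [0.564, 0.0668, 0.0651]
tool_rot: [[0.959, 0.282, -0.0], [0.282, -0.959, 0.0], [-0.0, -0.0, -1.0]]
force: [-0.2, 0.6, -0.9]
grip_width: 0.343
gripper_force: 59.6
```

Request:
apply_moves:
  fingers: [0, 0, 0, 0, 0, 0, 0, 0, 0, 0]
  xyz:
    - [0, 0, 0.2]
    - [0, 0, 0.4]
    - [0, 0, 0.6]
    - [0, 0, 0.8]
    - [0, 0, 1.0]
    - [0, 0, 1.1]
    - [0, 0, 1.2]
    - [0, 0, 1.3]
    - [0, 0, 1.35]
    - [0, 0, 1.4]
  turn:
    - [0, 0, 0]
    - [0, 0, 0]
    - [0, 0, 0]
    - [0, 0, 0]
    - [0, 0, 0]
    - [0, 0, 0]
    - [0, 0, 0]
    - [0, 0, 0]
    - [0, 0, 0]
    - [0, 0, 0]

```text
time: 7.75
position: [0.5642, 0.0668, 0.0516]
tool_rot: [[0.959, 0.282, -0.0], [0.282, -0.959, -0.0], [-0.0, -0.0, -1.0]]
force: [-1.7, 0.2, 2.6]
grip_width: 0.344
gripper_force: 60.0
```

```bash
python3 - <<'E'
from h import *
np.set_printoptions(precision=4,suppress=True)
s=robot.sense();print(s['time'],s['position'],s['force'],s['wrist_torque'],s['joint_pos'])
E
```

```text
7.75 [0.5642 0.0668 0.0516] [-1.7288  0.1601  2.551 ] [-0.0036  0.2955 -0.0531] [ -0.7509   5.6959 107.8328  -0.0024  66.4788  72.8739]
```

Request:
apply_moves:
  fingers: [0, 0, 0, 0, 0, 0, 0, 0, 0, 0]
  xyz:
    - [0, 0, 0.05]
    - [0, 0, 0.1]
    - [0, 0, 0.15]
    - [0, 0, 0.2]
    - [0, 0, 0.25]
    - [0, 0, 0.25]
    - [0, 0, 0.25]
    - [0, 0, 0.25]
    - [0, 0, 0.25]
    - [0, 0, 0.25]
  turn:
    - [0, 0, 0]
    - [0, 0, 0]
    - [0, 0, 0]
    - [0, 0, 0]
    - [0, 0, 0]
    - [0, 0, 0]
    - [0, 0, 0]
    - [0, 0, 0]
    - [0, 0, 0]
    - [0, 0, 0]

```text
time: 8.58
position: [0.5654, 0.0672, 0.0515]
tool_rot: [[0.959, 0.282, 0.002], [0.282, -0.959, 0.0], [0.002, 0.0, -1.0]]
force: [-4.5, 0.9, 10.9]
grip_width: 0.344
gripper_force: 61.2
```

Stopped firmly at the seated height, TCP 0.0515. Release and rise.

Request:
apply_moves:
  fingers: [5, 5, 5, 5, 5, 5, 5, 5, 5, 5]
  xyz:
    - [0, 0, -0.25]
    - [0, 0, -0.25]
    - [0, 0, -0.25]
    - [0, 0, -0.25]
    - [0, 0, -1.5]
    - [0, 0, -4]
    - [0, 0, -7]
    - [0, 0, -10]
    - [0, 0, -13]
    - [0, 0, -16]
  turn:
    - [0, 0, 0]
    - [0, 0, 0]
    - [0, 0, 0]
    - [0, 0, 0]
    - [0, 0, 0]
    - [0, 0, 0]
    - [0, 0, 0]
    - [0, 0, 0]
    - [0, 0, 0]
    - [0, 0, 0]

```text
time: 9.42
position: [0.5639, 0.0668, 0.211]
tool_rot: [[0.959, 0.282, 0.0], [0.282, -0.959, -0.0], [0.0, 0.0, -1.0]]
force: [0.9, -1.2, 0.1]
grip_width: 0.583
gripper_force: 0.0
```

```bash
cat > lid.py <<'E'
from h import *
p=np.array([.5683,.0772,1.8569]);c,s=np.cos(p[2]),np.sin(p[2])
def W(x,y,z): return np.array([p[0]+c*x-s*y,p[1]+s*x+c*y,z])
def L(th,x,y,z=0): # lid frame -> world
    return W(.09+np.cos(th)*x+np.sin(th)*z, y, .095-np.sin(th)*x+np.cos(th)*z)
E
python3 - <<'E'
from lid import *
import pickle
np.set_printoptions(precision=4,suppress=True)
tp=viewer.camera_info('top');sd=viewer.camera_info('side')
g=lambda u,v:(120+u/3.5,140+v/3.5)
for th in(1.57,1.62,1.67,1.72,1.77):
    print(th,[proj(tp,L(th,-.186,b))*1 for b in(-.075,.075)],g(22,45),g(78,265),[proj(sd,L(th,-.186,b))*1.5625 for b in(-.075,.075)])
i=viewer.camera_info('wrist');a=snap('wrist','w4.png');snap('side','s4.png')
s=robot.sense();print(s['time'],s['position'],s['grip_width'],s['joint_pos'])
# socket/module check
m=cv2.imread('pics/w4.png');cv2.imwrite('pics/w4b.png',np.hstack([m,cv2.imread('pics/s4.png')])[:, :])
cv2.imwrite('pics/w4b.png',cv2.resize(cv2.imread('pics/w4b.png'),(800,300),interpolation=cv2.INTER_AREA))
E
```

```text
1.57 [array([139.0538, 148.3185]), array([154.8027, 211.8829])] (126.28571428571429, 152.85714285714286) (142.28571428571428, 215.71428571428572) [array([242.9027, 254.6955]), array([340.3867, 275.4234])]
1.62 [array([135.1467, 149.3804]), array([150.8475, 212.9437])] (126.28571428571429, 152.85714285714286) (142.28571428571428, 215.71428571428572) [array([239.7178, 258.2779]), array([337.7513, 279.2976])]
1.67 [array([131.324 , 150.4753]), array([146.9685, 214.001 ])] (126.28571428571429, 152.85714285714286) (142.28571428571428, 215.71428571428572) [array([236.5386, 262.1733]), array([335.0997, 283.4954])]
1.72 [array([127.6015, 151.5986]), array([143.1821, 215.0504])] (126.28571428571429, 152.85714285714286) (142.28571428571428, 215.71428571428572) [array([233.3759, 266.3744]), array([332.4409, 288.0089])]
1.77 [array([123.9945, 152.7454]), array([139.5038, 216.0875])] (126.28571428571429, 152.85714285714286) (142.28571428571428, 215.71428571428572) [array([230.2411, 270.8724]), array([329.7839, 292.8284])]
9.5167 [0.5676 0.0668 0.2169] 0.5893821875608196 [ -0.7498  -4.191  100.9567   0.0001  82.5173  72.873 ]
```

View pics/w4b.png

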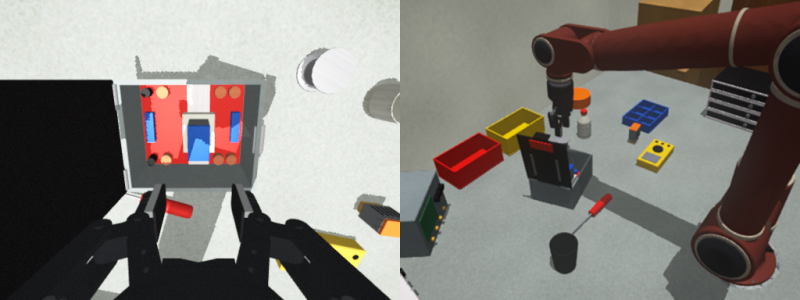

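The module stands upright in the socket; the lid is at about 1.72 rad. Next I close the fingers, go over the lid's top edge and down behind it.

Request:
apply_moves:
  fingers: [0, 0, 0, 0, 0, 0, 0, 0, 0, 0]
  xyz:
    - [0, 0, -3]
    - [0, 0, -7]
    - [0, 0, -10.5]
    - [0, 0, -13]
    - [0.2, -2.5, -13]
    - [0.5, -6, -13]
    - [0.7, -9.5, -13]
    - [0.7, -13, -13]
    - [0.7, -16.5, -13]
    - [0.7, -19.5, -13]
  turn:
    - [0, 0, 0]
    - [0, 0, 0]
    - [0, 0, 0]
    - [0, 0, 0]
    - [0, 0, 0]
    - [0, 0, 0]
    - [0, 0, 0]
    - [0, 0, 0]
    - [0, 0, 0]
    - [0, 0, 0]

```text
time: 10.35
position: [0.5147, 0.2577, 0.3385]
tool_rot: [[0.959, 0.282, -0.001], [0.282, -0.959, 0.0], [-0.001, -0.0, -1.0]]
force: [0.1, 0.8, -0.7]
grip_width: 0.002
gripper_force: 0.0
```

```bash
cat > st.py <<'E'
from lid import *
np.set_printoptions(precision=4,suppress=True)
s=robot.sense();P=np.array(s['position'])
q=np.array([[c,s_],[-s_,c]])@(P[:2]-p[:2]) if 0 else np.array([c*(P[0]-p[0])+np.sin(p[2])*(P[1]-p[1]),-np.sin(p[2])*(P[0]-p[0])+c*(P[1]-p[1])])
print(s['time'],P,'box xy',q,'F',s['force'],'grip',s['grip_width'])
E
python3 st.py
```

```text
10.35 [0.5147 0.2577 0.3385] box xy [0.1882 0.0005] F [ 0.0686  0.8246 -0.6899] grip 0.0015781900534668322
```

Request:
apply_moves:
  fingers: [0, 0, 0, 0, 0, 0, 0, 0, 0, 0]
  xyz:
    - [0, 0, 3]
    - [0, 0, 6]
    - [0, 0, 8.3]
    - [0, 1.5, 8.3]
    - [0, 3, 8.3]
    - [0, 4, 8.3]
    - [0, 5, 8.3]
    - [0, 6, 8.3]
    - [0, 7, 8.3]
    - [0, 8, 8.3]
  turn:
    - [0, 0, 0]
    - [0, 0, 0]
    - [0, 0, 0]
    - [0, 0, 0]
    - [0, 0, 0]
    - [0, 0, 0]
    - [0, 0, 0]
    - [0, 0, 0]
    - [0, 0, 0]
    - [0, 0, 0]

```text
time: 11.18
position: [0.5389, 0.1785, 0.2565]
tool_rot: [[0.959, 0.282, 0.001], [0.282, -0.959, 0.001], [0.001, -0.0, -1.0]]
force: [-0.3, 1.6, 0.1]
grip_width: 0.001
gripper_force: 0.7
```

```bash
python3 st.py
```

```text
11.1833 [0.5389 0.1785 0.2565] box xy [ 0.1055 -0.0004] F [-0.2888  1.5845  0.1413] grip 0.001320668758863254
```

Request:
apply_moves:
  fingers: [0, 0, 0, 0, 0, 0, 0, 0, 0, 0]
  xyz:
    - [0, 0.9, 0]
    - [0, 1.8, 0]
    - [0, 2.8, 0]
    - [0, 3.7, 0]
    - [0, 4.5, 0.2]
    - [0, 5.2, 0.4]
    - [0, 6.0, 0.7]
    - [0, 6.8, 1.0]
    - [0, 7.6, 1.4]
    - [0, 8.3, 1.8]
  turn:
    - [0, 0, 0]
    - [0, 0, 0]
    - [0, 0, 0]
    - [0, 0, 0]
    - [0, 0, 0]
    - [0, 0, 0]
    - [0, 0, 0]
    - [0, 0, 0]
    - [0, 0, 0]
    - [0, 0, 0]

```text
time: 12.02
position: [0.5622, 0.0986, 0.2375]
tool_rot: [[0.959, 0.282, 0.0], [0.282, -0.959, -0.0], [0.0, 0.0, -1.0]]
force: [0.1, 0.9, 1.1]
grip_width: 0.001
gripper_force: 0.4
```

```bash
python3 st.py
```

```text
12.0167 [0.5622 0.0986 0.2375] box xy [ 0.0223 -0.0002] F [0.0538 0.8835 1.1297] grip 0.0012351542913655942
```

Request:
apply_moves:
  fingers: [0, 0, 0, 0, 0, 0, 0, 0, 0, 0]
  xyz:
    - [0, 0.7, 0.4]
    - [0, 1.4, 0.8]
    - [0, 2.0, 1.25]
    - [0, 2.6, 1.8]
    - [0, 3.2, 2.4]
    - [0, 3.8, 3.0]
    - [0, 4.6, 3.9]
    - [0, 5.3, 4.8]
    - [0, 6.0, 5.9]
    - [0, 6.6, 7.0]
  turn:
    - [0, 0, 0]
    - [0, 0, 0]
    - [0, 0, 0]
    - [0, 0, 0]
    - [0, 0, 0]
    - [0, 0, 0]
    - [0, 0, 0]
    - [0, 0, 0]
    - [0, 0, 0]
    - [0, 0, 0]

```text
time: 12.85
position: [0.5806, 0.0353, 0.1666]
tool_rot: [[0.96, 0.282, -0.0], [0.282, -0.96, -0.0], [-0.0, 0.0, -1.0]]
force: [-0.3, 0.5, 0.6]
grip_width: 0.001
gripper_force: 0.3
```

```bash
python3 st.py
```

```text
12.85 [0.5806 0.0353 0.1666] box xy [-0.0437  0.    ] F [-0.3349  0.5246  0.585 ] grip 0.001171152587710333
```

Request:
apply_moves:
  fingers: [0, 0, 0, 0, 0, 0, 0, 0, 0, 0]
  xyz:
    - [0, 0.4, 0.7]
    - [0, 0.8, 1.4]
    - [0, 1.2, 2.1]
    - [0, 1.6, 2.8]
    - [0, 2.0, 3.3]
    - [0, 2.4, 3.7]
    - [0, 2.8, 4.1]
    - [0, 3.0, 4.4]
    - [0, 3.1, 4.6]
    - [0, 3.1, 4.6]
  turn:
    - [0, 0, 0]
    - [0, 0, 0]
    - [0, 0, 0]
    - [0, 0, 0]
    - [0, 0, 0]
    - [0, 0, 0]
    - [0, 0, 0]
    - [0, 0, 0]
    - [0, 0, 0]
    - [0, 0, 0]

```text
time: 13.68
position: [0.5891, 0.0062, 0.1214]
tool_rot: [[0.96, 0.282, -0.001], [0.282, -0.96, -0.0], [-0.001, -0.0, -1.0]]
force: [0.5, -0.7, 0.0]
grip_width: 0.001
gripper_force: 0.0
```

```bash
python3 st.py
```

```text
13.6833 [0.5891 0.0062 0.1214] box xy [-0.074   0.0001] F [ 0.5326 -0.6539  0.0417] grip 0.0009866519005460772
```

Request:
apply_moves:
  fingers: [0, 0, 0, 0, 0, 0, 0, 0, 0, 0]
  xyz:
    - [0, 0, 0.2]
    - [0, 0, 0.4]
    - [0, 0, 0.6]
    - [0, 0, 0.75]
    - [0, 0, 0.9]
    - [0, 0, 1.0]
    - [0, 0, 1.1]
    - [0, 0, 1.2]
    - [0, 0, 1.3]
    - [0, 0, 1.4]
  turn:
    - [0, 0, 0]
    - [0, 0, 0]
    - [0, 0, 0]
    - [0, 0, 0]
    - [0, 0, 0]
    - [0, 0, 0]
    - [0, 0, 0]
    - [0, 0, 0]
    - [0, 0, 0]
    - [0, 0, 0]

```text
time: 14.52
position: [0.5899, 0.0061, 0.1092]
tool_rot: [[0.959, 0.282, 0.002], [0.282, -0.959, -0.001], [0.002, 0.002, -1.0]]
force: [0.3, 0.3, -0.3]
grip_width: 0.001
gripper_force: 0.0
```

```bash
python3 st.py
```

```text
14.5167 [0.5899 0.0061 0.1092] box xy [-0.0743 -0.0006] F [ 0.2647  0.2553 -0.2757] grip 0.0005908430272719439
```

Request:
apply_moves:
  fingers: [0, 0, 0, 0, 0, 0, 0, 0, 0, 0]
  xyz:
    - [0, 0, 0.1]
    - [0, 0, 0.15]
    - [0, 0, 0.2]
    - [0, 0, 0.25]
    - [0, 0, 0.3]
    - [0, 0, 0.35]
    - [0, 0, 0.4]
    - [0, 0, 0.45]
    - [0, 0, 0.5]
    - [0, 0, 0.6]
  turn:
    - [0, 0, 0]
    - [0, 0, 0]
    - [0, 0, 0]
    - [0, 0, 0]
    - [0, 0, 0]
    - [0, 0, 0]
    - [0, 0, 0]
    - [0, 0, 0]
    - [0, 0, 0]
    - [0, 0, 0]

```text
time: 15.35
position: [0.5893, 0.0065, 0.1036]
tool_rot: [[0.959, 0.282, -0.001], [0.282, -0.959, 0.0], [-0.001, -0.0, -1.0]]
force: [-7.5, -0.0, 14.0]
grip_width: -0.003
gripper_force: 6.8
```

Pad at 0.1036 m, which is shut level, with 14 N on it. Lift off and check.

Request:
apply_moves:
  fingers: [0, 0, 0, 0, 0, 0, 0, 0, 0, 0]
  xyz:
    - [0, 0, -0.5]
    - [0, 0, -1.5]
    - [0, 0, -3.5]
    - [0, 0, -6]
    - [0, 0, -9]
    - [0, 0, -12]
    - [0, 0, -14]
    - [0, 0, -15]
    - [0, 0, -15]
    - [0, 0, -15]
  turn:
    - [0, 0, 0]
    - [0, 0, 0]
    - [0, 0, 0]
    - [0, 0, 0]
    - [0, 0, 0]
    - [0, 0, 0]
    - [0, 0, 0]
    - [0, 0, 0]
    - [0, 0, 0]
    - [0, 0, 0]

```text
time: 16.18
position: [0.5891, 0.0064, 0.2515]
tool_rot: [[0.959, 0.282, 0.0], [0.282, -0.959, -0.0], [0.0, 0.0, -1.0]]
force: [0.4, -1.0, -0.7]
grip_width: 0.002
gripper_force: 0.0
```

```bash
python3 st.py; python3 - <<'E'
from lid import *
np.set_printoptions(precision=1,suppress=True)
i=viewer.camera_info('wrist');w=snap('wrist','w5.png');d=viewer.camera_info('side');b=snap('side','s5.png')
for nm,cam,im in(('w',i,w),('s',d,b)):
    for th,col in((0,(0,255,0)),(.08,(0,255,255))):
        q=[proj(cam,L(th,-.165+x,y,.009)) for x,y in((.015,.035),(.015,-.035),(-.015,-.035),(-.015,.035))]
        cv2.polylines(im,[np.round(np.array(q)*8).astype(int)],True,col,1,cv2.LINE_AA,3)
cx,cy=proj(d,L(0,-.09,0)).astype(int)
cr=cv2.resize(b[cy-48:cy+48,cx-64:cx+64],(512,384),interpolation=cv2.INTER_CUBIC)
cv2.imwrite('pics/w5b.png',cv2.resize(np.hstack([w,cr]),(800,300),interpolation=cv2.INTER_AREA))
E
```

```text
16.1833 [0.5891 0.0064 0.2515] box xy [-0.0738  0.    ] F [ 0.3856 -0.9708 -0.6679] grip 0.0024200522113460485
```

View pics/w5b.png

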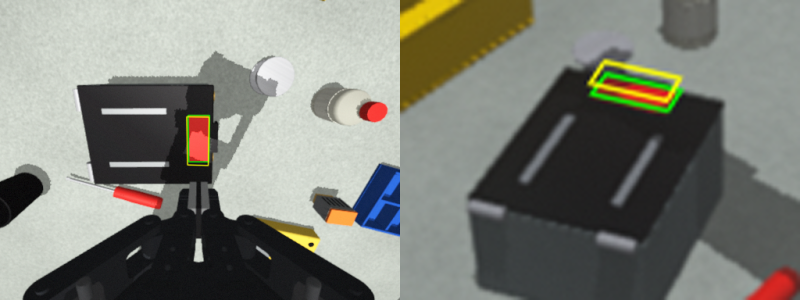

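The red pad lies on the green outline drawn for a shut lid, so the lid is held at 0, and the gripper is clear of it. Handing in.

```bash
python3 -c "
from plant import robot
print(robot.finish_job())"
```

```text
the job is handed in; nothing more can be done
None
```

I plugged the blue-capped module fully into the socket, closed the lid past its catch so it stays shut, and handed the job in at about 16 s with the arm clear and the spare and other bench items untouched; no verdict came back.

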